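# Clip the snap hook onto the bench's anchor loop

## Task

Clip the loose snap hook, right of the amplifier, onto the low anchor loop on the bench to its left: take it by its rubber grip, press its sprung gate against either leg of the loop until the leg passes inside and the gate springs shut, then leave the hook lying flat on the bench with the leg inside it. Leave the other things where they are.

Things in the scene. Friction and masses are not known exactly. Their poses are not given: they have to be found in the camera images.
- hook: Loose steel snap hook (0.2 kg), a flat ring of 12 mm bar, 101 (own x) x 112 mm (own y), lying on the bench. Origin: its underside, under the middle of the spine and of the grip. Own z up. Spine along y at x = 0, end arms at y = -50 and +50 mm, gate side at x = +85 mm (bar centres, 6 mm above the underside). Clear inside: x = 10 to 81 mm, y = -44 to +44 mm. Only the gate lets a bar in.
- grip (a point): Centre of the hook's black rubber grip, a block round the spine, 20 mm wide (hook's x), 64 mm long (hook's y) and 34 mm tall, standing on the bench. This point is 17 mm above the hook's underside.
- gate (a joint): Gate of the hook, rad: 0 = shut (sprung), grows as it swings in toward the spine, stops at 1.35; never outward. 8 mm dark bar, pivot (round knuckle) at hook y = -16 mm, free end at y = +36 mm, fixed nose beyond y = +38 mm. Resists with 2 to 5 N. A leg pressed at it along the hook's -x at y = +23 mm slips past the free end, and the gate springs shut, at about x = +43 mm; y = +12 needs x = +34 mm, y = +30 is the limit.
- gate_mid (a point): Point fixed on the hook frame at own x = 85 mm, y = +23 mm, 6 mm above the underside: where a leg should meet the shut gate.
- loop: Anchor loop fixed to the bench: low staple of dark 10 mm round bar, two upright legs 120 mm apart joined by a top bar, 50 mm tall over all, 40 mm clear below. Origin on the bench midway between the legs, which stand at own y = +60 and -60 mm. Own z up. Each leg stands in a flange 24 mm across, 4 mm high. The hook cannot go over the whole loop. The leg at +60 is farther from the amplifier, with more room.
- leg_a (a point): Centre line of the loop's leg at own y = +60 mm, 6 mm above the bench.
- leg_b (a point): Centre line of the loop's leg at own y = -60 mm, 6 mm above the bench.
- rosin_tin: Open round tin, 66 mm wide, 23 mm tall, at the front right; bystander, origin at its underside.
- plastic_cap: Round cream plastic cap, 46 mm wide, 18 mm tall, behind the amplifier; bystander, origin at its underside.
- wooden_box: Small dark wooden box, 50 x 89 x 38 mm tall, behind the amplifier; bystander, origin at its underside.
- cell: Battery standing on end, 14 mm wide, 51 mm tall, at the right; bystander, origin at its underside.
Mind the look-alikes: they are no part of the job. Of the things that look like the loop, the larger one is meant.

How it is judged:
By the outcome, as a careful person would: the job done as asked, in the order asked, and still so for the second after the job is handed in, with the robot touching nothing.
It also fails if it takes over 45 s, if anything falls off the work surface, if the arm or the gripper's body presses on something with over 40 N, if the wrist force passes 120 N, or if a joint passes its speed limit or range.

## Robot

A 6-joint arm with a two-finger parallel gripper is mounted at the origin on a cart in front of the work surface, level with it; the furniture and walls round the work are solid. World frame = base frame: x ahead of the robot, y to its left, z up, the work surface at z = 0. Lengths are in m, angles in rad, forces in N, time in s.
With the tool pointing down it reaches from about 0.375 to 0.975 m from the base axis. Payload 3.8 kg.
Tool frame: the origin (TCP) lies at the very end of the fingers, on their centre line; the grasp point (between the pads) lies robot.grip_point_offset behind it (robot.grip_point_offset is the distance from the TCP to the grasp point, in m); x points along the fingers, y is the direction in which the jaws open and shut, and the axes are right-handed (so a half turn about x gives the same grasp; the last joint's range is limited). The gripper opens to 85 mm and grips with 20 to 120 N. Pads are 22 mm wide; open, the fingers measure 114 mm over their backs; the gripper's body (76 mm by 85 mm) begins 54 mm behind the grasp point. The pads swing forward as they close: fully open they stand 13 mm farther back than shut.
Start: joints at [1.309, 0.264, 1.604, -0, 1.274, -0.037], TCP at [0.15, 0.658, 0.196] pointing down, gripper open.
Joint ranges: [-2.63, 2.63], [-0.94, 2.18], [0.31, 2.57], [-1.31, 4.45], [0, 2.66], [-2.55, 2.55]. Speed limits (rad/s): [2.57, 2.57, 3.14, 3.14, 3.14, 3.14].

## Interface

Orientations are given as a unit quaternion [w, x, y, z].
In Python, from plant import robot, snapshot gives the robot as it stands.
- The arm moves only by the tool step_arm, never from a script. Its argument "deltas" is a list that holds one entry, the list of rows, each a list of 6 numbers: the shift along the world's x, y, z in cm, then the turn, a rotation vector about the world's x, y, z in rad. A call has 1 to 8 rows; each row shifts and turns the commanded pose from where the row before left it; what a row does not reach is not made up. A row lasts 1/10 s, in which the tool goes at most 50 mm and 8.59 degrees, less where a joint would pass 70% of its speed; a pose out of reach is approached as far as the arm can. A call is refused whole if a number of a shift passes 5 or a number of a turn 0.15, either way. A call with a gripper value outside its range is refused whole. "grip" is the closure, from -1 (fully open) to 1 (shut), set as the call begins (left out, the last holds). The fingers move at their own pace and stop on an object; the grip force is fixed at half the most. Time passes only in rows, so rows that do not move let the fingers close. It gives the time, the measured TCP pose, the force and the opening at its end, in the units of the state.
- robot.observe(): the state, without advancing time (a new reading comes with each control period).
- snapshot(name): name is "scene" or "top" or "wrist"; returns a dict with "color" (400x640x3 uint8, red, green, blue), "vfov" (degrees; the focal length in pixels is half the picture's height over the tangent of half this angle, whatever the lens; pixels are square), "cx", "cy" (the principal point, pixels), "D" ([k1, k2, p1, p2, k3] as OpenCV has them; the pictures are not rectified), "R" (3x3) and "t" (3): a world point X has camera coordinates R X + t. Camera axes: x right, y down, z forward; pixel columns grow to the right and rows downward; lengths in m; the calibration is good to about 2 mm. A picture is of the moment at which its call begins. There is no depth.
- robot.sign_off(): hands the job in, once; it reports no verdict.
The state is a dict: "clock": time; "joint_positions": joint angles; "joint_vel": joint speeds; "tau": joint torques, N m; "eef_pos": TCP position; "eef_rot": TCP orientation; "ft_force": force on the tool from outside, world axes, zero at the start; "moment": the same for the moment, N m; "grip_width": opening from 0.0 (shut) to 1.0 (fully open).
Only numpy, scipy, OpenCV 4.12 (cv2) and the standard library are available. Lean on these libraries where they do the work, as an engineer would, in place of code of your own. Each camera call takes 0.05 s, during which the arm holds its last target. There are 200 camera calls.

## Working session

There is one attempt and no reset: what is moved stays moved. The work goes in short steps, Python scripts to look and compute and a tool call to move; the robot and the scene stay as the last step left them, time stands still between calls to the robot, and variables do not carry over. Pictures are saved under pics/ and viewed, about 8 in all and at most 12, crops included, and the job is handed in when it is done.

Besides the shell and the picture viewer there is one more tool, called after "Request:" by a JSON object that holds its "name" and its "arguments". step_arm: Moves the arm, as the interface text tells. Its arguments: {"type":"object","properties":{"deltas":{"type":"array","items":{"type":"array","items":{"type":"array","items":{"type":"number"}}}},"grip":{"type":"number"}},"required":["deltas"]}

```bash
mkdir -p pics; cat > h.py <<'E'
import numpy as np, cv2
from plant import robot, snapshot
def K(s):
    f=200/np.tan(np.radians(s['vfov'])/2)
    return np.array([[f,0,s['cx']],[0,f,s['cy']],[0,0,1.]])
def save(s,n,crop=None,k=1):
    im=s['color'][:,:,::-1]
    if crop: a,b,c,d=crop; im=im[b:d,a:c]
    cv2.imwrite('pics/'+n,cv2.resize(im,None,fx=k,fy=k,interpolation=cv2.INTER_CUBIC))
def ray(s,px,z):
    p=cv2.undistortPoints(np.array(px,float).reshape(-1,1,2),K(s),np.array(s['D'],float)).reshape(-1,2)
    R=np.array(s['R']);t=np.array(s['t']);C=-R.T@t
    d=np.c_[p,np.ones(len(p))]@R
    return C+d*((z-C[2])/d[:,2])[:,None]
def proj(s,X):
    return cv2.projectPoints(np.array(X,float).reshape(-1,1,3),cv2.Rodrigues(np.array(s['R'],float))[0],np.array(s['t'],float),K(s),np.array(s['D'],float))[0].reshape(-1,2)
E
python3 - <<'E'
from h import *
import pickle
d={n:snapshot(n) for n in('scene','top','wrist')}
pickle.dump(d,open('s0.pkl','wb'))
for n in d: save(d[n],n+'0.png'); print(n,d[n]['vfov'],-np.array(d[n]['R']).T@d[n]['t'])
print(robot.observe(),robot.grip_point_offset)
E
```

```text
scene 52.02487939409297 [-0.50219133  0.52743316  0.64430988]
top 47.971989548399705 [-0.22017055 -0.08222844  1.75722996]
wrist 63.06045774189416 [0.08257478 0.67452123 0.3723067 ]
{'clock': 0.15, 'joint_positions': array([ 1.30910779e+00,  2.64637914e-01,  1.60508030e+00,  6.14056364e-06,
        1.27374697e+00, -3.69041315e-02]), 'joint_vel': array([-0.00064554, -0.00224847, -0.00448116, -0.00084367, -0.00055458,
       -0.000266  ]), 'tau': array([-8.58566309e-04, -5.15901518e+01, -3.67959523e+01, -1.16518440e-04,
        8.01041111e-03,  3.53838857e-06]), 'eef_pos': array([0.15028638, 0.65737994, 0.19449836]), 'eef_rot': array([ 0.70254449,  0.07865231,  0.70274554, -0.07996104]), 'ft_force': array([0.83163211, 0.0207706 , 0.2133528 ]), 'moment': array([-0.00926752, -0.04644184,  0.03608109]), 'grip_width': 1.001746413582158} 0.0187
```

View pics/top0.png

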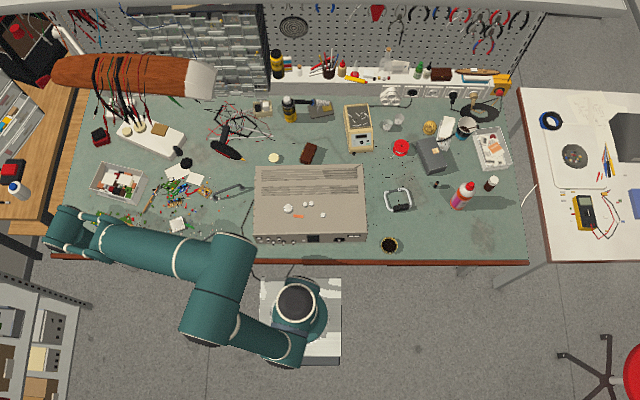

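View pics/scene0.png

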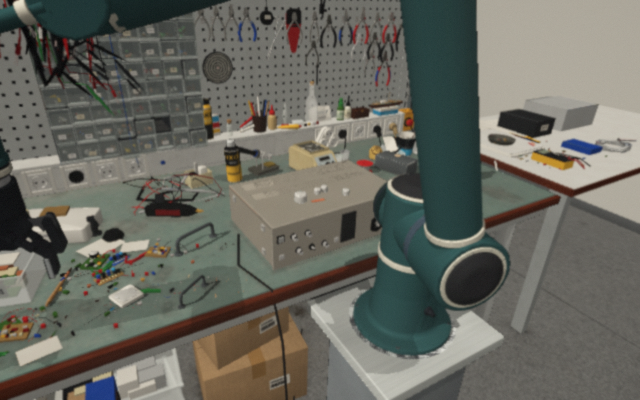

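The top view shows a ring-shaped hook at about (398,198), the amplifier at (310,203) and a staple at about (232,190). The scene view shows two staple-like things, at (195,238) and (198,290). I'll enlarge both regions.

```bash
python3 - <<'E'
import pickle
from h import *
d=pickle.load(open('s0.pkl','rb'))
def c(n,b,k): 
    a=d[n]['color'][b[1]:b[3],b[0]:b[2],::-1]; return cv2.resize(a,(k*(b[2]-b[0]),k*(b[3]-b[1])),interpolation=cv2.INTER_CUBIC)
A=c('top',(190,165,270,225),5);B=c('top',(365,165,445,225),5);C=c('scene',(150,210,250,310),3);
W=c('wrist',(0,0,640,400),1)[:300,:500]
o=np.zeros((600,800,3),np.uint8);o[:300,:400]=A;o[:300,400:]=B;o[300:,:300]=C;o[300:,300:]=W
cv2.imwrite('pics/c1.png',o)
E
```

```text
(no output)
```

View pics/c1.png

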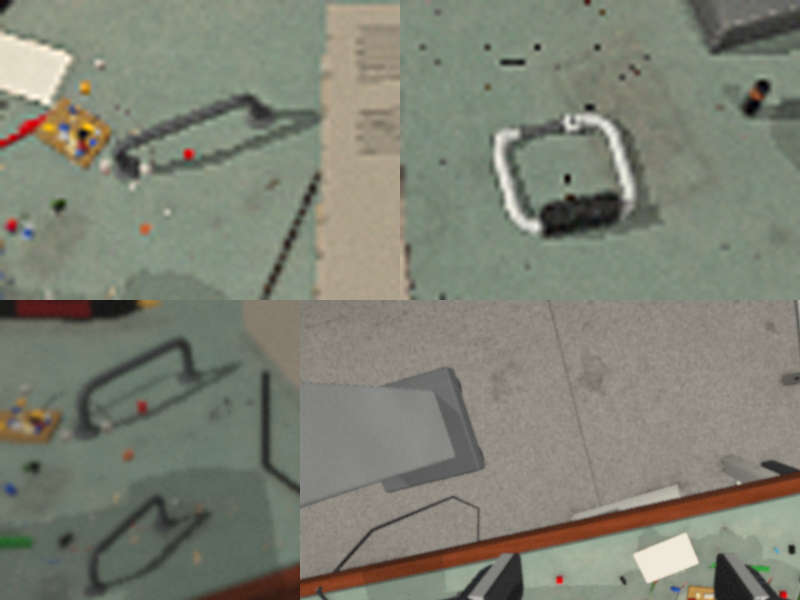

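Candidates for the loop: the staple at top (213–243, 184–198) = scene (195,238), and the staple at scene (198,290), which the arm hides in the top view. The second is nearer the scene camera yet looks smaller, so the loop meant is the first, at scene (195,238). The hook's grip is at top about (481,207) in its own crop, and its gate is the dark bar on the far side, with the knuckle to the right and the free end to the left. Now I'll measure.

```bash
python3 - <<'E'
import pickle
from h import *
d=pickle.load(open('s0.pkl','rb'))
t,s=d['top'],d['scene']
A=lambda p:np.array(p)/5+[190,165]
B=lambda p:(np.array(p)-[400,0])/5+[365,165]
C=lambda p:(np.array(p)-[0,300])/3+[150,210]
print('top feet z=.004',ray(t,A([[127,168],[264,116]]),.004)*100)
print('top bar corners z=.045',ray(t,A([[120,155],[248,100]]),.045)*100)
print('scene feet',ray(s,C([[86,431],[189,375]]),.004)*100)
print('scene bar corners',ray(s,C([[86,388],[181,347]]),.045)*100)
print('decoy feet',ray(s,C([[95,590],[168,522]]),.004)*100, 'corners',ray(s,C([[95,548],[158,502]]),.035)*100)
print('hook: grip ends top z.034',ray(t,B([[545,220],[617,203]]),.034)*100)
print('corners z.006 NL,NR, ',ray(t,B([[503,138],[607,122],[628,205],[525,225]]),.010)*100,'knuckle',ray(t,B([572,122]),.01)*100)
print('amp corners', ray(t,[[257,167],[366,167],[370,240],[252,240]],.1)*100)
E
```

```text
top feet z=.004 [[47.42070876 37.04703882  0.4       ]
 [52.32100499 25.72801006  0.4       ]]
top bar corners z=.045 [[46.94752578 36.69137635  4.5       ]
 [52.01705951 26.39064221  4.5       ]]
scene feet [[47.44057691 37.21977762  0.4       ]
 [52.41032129 26.19917218  0.4       ]]
scene bar corners [[47.94274087 36.59143236  4.5       ]
 [51.04212765 27.03176331  4.5       ]]
decoy feet [[26.07553444 41.68037501  0.4       ]
 [31.35769894 34.56065918  0.4       ]] corners [[26.98122264 41.08525023  3.5       ]
 [30.20710737 35.40244748  3.5       ]]
hook: grip ends top z.034 [[ 42.51082194 -37.6060402    3.4       ]
 [ 44.0695977  -43.65163807   3.4       ]]
corners z.006 NL,NR,  [[ 50.75460206 -34.8146519    1.        ]
 [ 52.33167952 -43.74182169   1.        ]
 [ 44.82116843 -45.06143305   1.        ]
 [ 42.94804982 -36.32218925   1.        ]] knuckle [[ 52.29405399 -40.75298967   1.        ]]
amp corners [[ 57.75066076  18.74962383  10.        ]
 [ 58.25584406 -25.88738773  10.        ]
 [ 27.23851567 -26.62685991  10.        ]
 [ 26.67670475  18.68375359  10.        ]]
```

The loop's leg_a is at about (47.4, 37.1) cm and leg_b at about (52.3, 26.0), so their spacing is 12.1 cm and fits. The decoy's is 8.9 cm. The hook's grip is at about (43.3, -40.6) with yaw about 14°. I'll go over the amplifier to the hook.

Request:
{"name": "step_arm", "arguments": {"deltas": [[[2.5,-3.2,1.3,0,0,-0.1],[2.5,-3.2,1.3,0,0,-0.1],[2.5,-3.2,1.3,0,0,-0.1],[2.5,-3.2,1.3,0,0,-0.1],[2.5,-3.2,1.3,0,0,-0.1],[2.5,-3.2,1.3,0,0,-0.1],[2.5,-3.2,1.3,0,0,-0.1],[2.5,-3.2,1.3,0,0,-0.1]]], "grip": -1}}

```text
clock: 0.95
eef_pos: [0.351, 0.4004, 0.2998]
eef_rot: [0.616, 0.348, 0.616, -0.348]
ft_force: [0.2, 0.8, 0.1]
grip_width: 0.999
```

Request:
{"name": "step_arm", "arguments": {"deltas": [[[1.8,-4,0,0,0,-0.04],[1.8,-4,0,0,0,-0.04],[1.8,-4,0,0,0,-0.04],[1.8,-4,0,0,0,-0.04],[1.8,-4,0,0,0,-0.04],[1.8,-4,0,0,0,-0.04],[1.8,-4,0,0,0,-0.04],[1.8,-4,0,0,0,-0.04]]]}}

```text
clock: 1.75
eef_pos: [0.4947, 0.0803, 0.2994]
eef_rot: [0.553, 0.441, 0.553, -0.441]
ft_force: [0.5, -0.2, 0.9]
grip_width: 1.002
```

Request:
{"name": "step_arm", "arguments": {"deltas": [[[0,-4.4,0,0,0,0],[0,-4.4,0,0,0,0],[0,-4.4,0,0,0,0],[0,-4.4,0,0,0,0],[0,-4.4,0,0,0,0],[0,-4.4,0,0,0,0],[0,-4.4,0,0,0,0],[0,-4.4,0,0,0,0]]]}}

```text
clock: 2.55
eef_pos: [0.494, -0.2717, 0.2993]
eef_rot: [0.553, 0.441, 0.553, -0.44]
ft_force: [0.3, 0.7, 0.7]
grip_width: 1.001
```

Request:
{"name": "step_arm", "arguments": {"deltas": [[[-1.2,-3.4,0,0,0,0],[-1.2,-3.4,0,0,0,0],[-1.2,-3.4,0,0,0,0],[-1.2,-3.4,0,0,0,0],[0,0,0,0,0,0],[0,0,0,0,0,0]]]}}

```text
clock: 3.15
eef_pos: [0.4459, -0.4063, 0.2989]
eef_rot: [0.552, 0.441, 0.553, -0.441]
ft_force: [-0.2, 1.2, 0.1]
grip_width: 0.998
```

```bash
python3 - <<'E'
import pickle
from h import *
s=snapshot('wrist');pickle.dump(s,open('w1.pkl','wb'));save(s,'w1.png')
o=robot.observe();print(o['eef_pos'],o['eef_rot'],o['joint_positions'],o['clock'])
# predicted grip, gate_mid
print(proj(s,[[.433,-.406,.017]]))
E
```

```text
[ 0.44634062 -0.40553774  0.29906458] [ 0.5526807   0.44084866  0.55345358 -0.44032447] [-7.79233468e-01  8.29085226e-02  1.62642747e+00  6.26777924e-04
  1.43342234e+00 -1.00475795e+00] 3.2
[[308.94996398 157.97227288]]
```

View pics/w1.png

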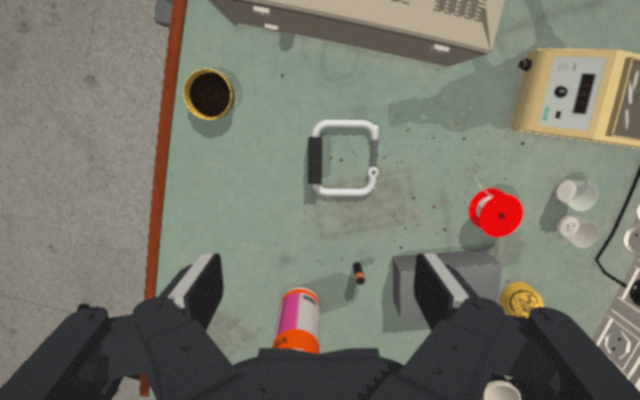

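The wrist view shows the grip at about (315,160), the knuckle at (375,173) and the nose at (376,130), so hook +y points up the image and the gate is on the right. I'll fit the pose.

```bash
cat > fit.py <<'E'
from h import *
from scipy.optimize import least_squares
def model(p,z0=0.):
    x,y,a=p;c,s_=np.cos(a),np.sin(a)
    def W(L): L=np.array(L)/1000; return np.c_[x+c*L[:,0]-s_*L[:,1],y+s_*L[:,0]+c*L[:,1],z0+L[:,2]]
    return W
def fit(s,p0,roi,z0=0.,name=None):
    im=s['color'].astype(int);m=np.zeros(im.shape[:2],np.uint8);a,b,c,d=roi
    m[b:d,a:c]=(im.min(2)[b:d,a:c]>165)
    n,l,st,ce=cv2.connectedComponentsWithStats(m,connectivity=8)
    m=(l==1+np.argmax(st[1:,4])).astype(np.uint8)
    D=cv2.distanceTransform(1-m,cv2.DIST_L2,5)
    ys,xs=np.nonzero(m);P=np.c_[xs,ys].astype(float)
    g=np.zeros_like(m);g[b:d,a:c]=(im.max(2)[b:d,a:c]<60);n,l,st,ce=cv2.connectedComponentsWithStats(g);k=1+np.argmax(st[1:,4])
    gc=ce[k]
    t=np.linspace(10,76,40)
    pl=[[x,-50,8] for x in t]+[[x,50,8] for x in t]+[[85,y,8] for y in range(40,46,2)]
    gr=[[x,y,z] for x in(-10,10) for y in(-32,32) for z in (34,34,34,17)]
    def cost(p):
        W=model(p,z0);q=proj(s,W(pl))
        dd=np.min(np.linalg.norm(P[:,None]-q[None],axis=2),1)
        u=cv2.remap(D.astype(np.float32),q[None].astype(np.float32),None,cv2.INTER_LINEAR)[0]
        return np.r_[u/np.sqrt(len(u))*3,np.minimum(dd,6)/np.sqrt(len(dd)),(proj(s,W(gr)).mean(0)-gc)*.3]
    r=least_squares(cost,p0,x_scale=[.01,.01,.1],diff_step=1e-4)
    if name:
        o=cv2.resize(s['color'][b:d,a:c,::-1],None,fx=4,fy=4,interpolation=cv2.INTER_CUBIC)
        for q in (proj(s,model(r.x,z0)(pl+gr+[[85,23,6],[85,-16,8]]))-[a,b])*4+1.5: cv2.circle(o,tuple(int(v) for v in q),2,(0,0,255),-1)
        cv2.imwrite('pics/'+name,o)
    return r.x,r.cost,gc
E
python3 - <<'E'
import pickle
from fit import *
s=pickle.load(open('w1.pkl','rb'))
for p0 in([.433,-.406,.25],[.437,-.402,.2]): print(fit(s,p0,(290,100,400,215),name='f1.png'))
E
```

```text
(array([ 0.46052409, -0.37033555,  0.39507079]), np.float64(3777.2771214199), array([314.45333333, 160.01142857]))
(array([ 0.44343551, -0.36527256,  0.19756506]), np.float64(4208.110122378735), array([314.45333333, 160.01142857]))
```

View pics/f1.png

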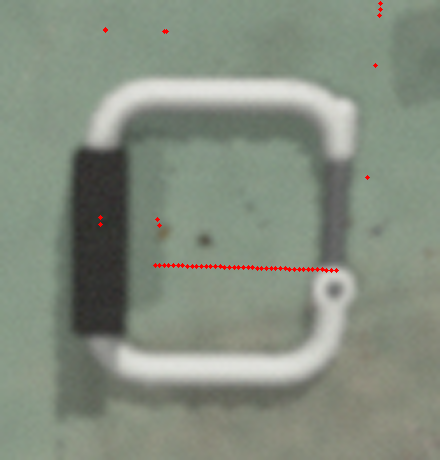

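```bash
cat > pf.py <<'E'
from fit import *
def pfit(s,obs,p0,z0=0.,fixz=True):
    L=[o[0] for o in obs];P=np.array([o[1] for o in obs],float);w=np.array([o[2] for o in obs],float)
    r=least_squares(lambda p:((proj(s,model(p,z0)(L))-P)*w).ravel(),p0,x_scale=[.01,.01,.1],loss='soft_l1')
    return r.x,(proj(s,model(r.x,z0)(L))-P)
E
python3 - <<'E'
import pickle
from pf import *
s=pickle.load(open('w1.pkl','rb'))
f=lambda u,v:np.array([u-1.5,v-1.5])/4+[290,100]
obs=[([-10,32,34],f(75,149),[1,1]),([10,32,34],f(128,149),[1,1]),([10,-32,34],f(123,334),[1,1]),([-10,-32,34],f(73,334),[1,1]),
([85,-16,8],f(334,290),[1,1]),([85,38,8],f(340,158),[1,1]),([45,50,8],f(215,92),[0,1]),([45,-50,8],f(215,367),[0,1])]
p,r=pfit(s,obs,[.433,-.406,.25]);print(p,np.degrees(p[2]));print(r.round(1))
o=robot.observe();from scipy.spatial.transform import Rotation as R
q=o['eef_rot'];M=R.from_quat([q[1],q[2],q[3],q[0]]).as_matrix();print(M.round(3),np.degrees(np.arctan2(M[1,1],M[0,1])))
print('move cm',(p[:2]-o['eef_pos'][:2])*100)
E
```

```text
[ 0.44099201 -0.40513054  0.18240052] 10.45077999087036
[[-0.4 -0.4]
 [ 1.2  0.2]
 [ 0.3  0.5]
 [-1.5 -0.1]
 [-0.8 -1. ]
 [ 1.  -5.4]
 [ 4.7  1.1]
 [ 0.2  1.2]]
[[-0.     0.975  0.224]
 [ 0.001  0.224 -0.975]
 [-1.    -0.    -0.001]] 12.916666513011467
move cm [-0.53486112  0.04072047]
```

The fit puts the grip at (44.1, -40.5) cm with yaw about 10.5°. I'll descend and grasp.

Request:
{"name": "step_arm", "arguments": {"deltas": [[[-0.5,0,-3,0,0,-0.04],[0,0,-4,0,0,0],[0,0,-4,0,0,0],[0,0,-4,0,0,0],[0,0,-4,0,0,0],[0,0,-4,0,0,0],[0,0,-4,0,0,0],[0,0,-2.4,0,0,0]]]}}

```text
clock: 4.0
eef_pos: [0.4405, -0.4025, 0.0022]
eef_rot: [0.543, 0.451, 0.546, -0.451]
ft_force: [-0.7, 0.7, -0.2]
grip_width: 0.997
```

Request:
{"name": "step_arm", "arguments": {"deltas": [[[0,0,0,0,0,0],[0,0,0,0,0,0],[0,0,0,0,0,0],[0,0,0,0,0,0],[0,0,0,0,0,0],[0,0,0,0,0,0]]], "grip": 1}}

```text
clock: 4.6
eef_pos: [0.4421, -0.4066, 0.0068]
eef_rot: [0.545, 0.451, 0.544, -0.452]
ft_force: [0.4, -0.8, -1.8]
grip_width: 0.001
```

Request:
{"name": "step_arm", "arguments": {"deltas": [[[0,0,1,0,0,0],[0,0,2,0,0,0],[0,0,3,0,0,0],[0,0,4,0,0,0],[0,0,0,0,0,0],[0,0,0,0,0,0]]]}}

```text
clock: 5.2
eef_pos: [0.4425, -0.4072, 0.1081]
eef_rot: [0.546, 0.451, 0.543, -0.452]
ft_force: [-0.7, -0.1, -0.7]
grip_width: -0.003
```

```bash
python3 - <<'E'
import pickle
from h import *
s=snapshot('wrist');pickle.dump(s,open('w2.pkl','wb'));save(s,'w2.png',(140,120,500,400),2)
o=robot.observe();print(o['eef_pos'],o['eef_rot'],o['ft_force'],o['moment'],o['grip_width'],o['clock'])
E
```

```text
[ 0.44150646 -0.40610162  0.10627888] [ 0.54460421  0.4513737   0.54393161 -0.45144927] [-0.29413824 -0.07496637  0.18887886] [ 0.04839247 -0.0175384  -0.04530218] -0.0006435073080698294 5.25
```

View pics/w2.png

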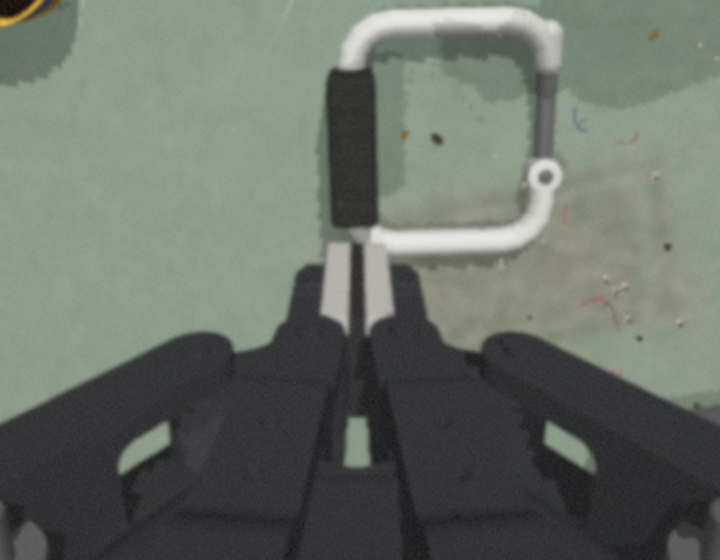

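The grasp missed: the fingers closed fully and the hook didn't move. The picture shows its grip ahead of the fingertips. I'll check the calibration against the TCP and the top camera.

```bash
python3 - <<'E'
import pickle
from pf import *
s=pickle.load(open('w2.pkl','rb'))
print('tcp px in crop',(proj(s,[[.4415,-.4061,.1063]])-[140,120])*2)
print(s['D'],s['cx'],s['cy'],np.array(s['R']).round(3),s['t'], -np.array(s['R']).T@s['t'])
f=lambda u,v:np.array([u-.5,v-.5])/2+[140,120]
gp=[([-10,32,34],f(327,72),[1,1]),([10,32,34],f(372,70),[1,1]),([10,-32,34],f(377,226),[1,1]),([-10,-32,34],f(331,227),[1,1])]
ex=[([85,-16,8],f(546,178),[1,1]),([45,50,8],f(460,20),[0,1]),([45,-50,8],f(460,241),[0,1])]
p,r=pfit(s,gp+ex,[.433,-.406,.25]);print(p,np.degrees(p[2]));print(r.round(1))
p,r=pfit(s,gp,[.433,-.406,.25]);print(p,np.degrees(p[2]));print(r.round(1))
s1=pickle.load(open('w1.pkl','rb'));print(-np.array(s1['R']).T@s1['t'])
print('w1 tcp px',proj(s1,[[.4463,-.4055,.299]]))
t=pickle.load(open('s0.pkl','rb'))['top']
print('top px of fitted',proj(t,model(p)([[0,32,34],[0,-32,34],[85,-16,8]])))
E
```

```text
tcp px in crop [[351.76007567 221.68071528]]
[-0.0661196  0.         0.         0.         0.       ] 318.1172644380871 201.0163004978097 [[ 0.983  0.186  0.002]
 [ 0.178 -0.944  0.279]
 [ 0.054 -0.273 -0.96 ]] [-0.35984302 -0.47387359  0.15922244] [ 0.42926905 -0.33679266  0.2858212 ]
[ 0.44124701 -0.40431148  0.19067735] 10.92500768452834
[[-0.   0.1]
 [ 3.3  1. ]
 [ 0.4  0.1]
 [-0.8 -0.3]
 [-1.4 -3.9]
 [ 0.   0. ]
 [-4.2  0.1]]
[ 0.44064236 -0.40422757  0.21432048] 12.279658939710048
[[-1.7  0.1]
 [ 1.6  0.4]
 [ 0.6 -0.4]
 [-0.6 -0.2]]
[ 0.43069043 -0.33723627  0.47692925]
w1 tcp px [[318.14584047 232.94368624]]
top px of fitted [[393.14709119 207.00161849]
 [408.05595916 204.0679957 ]
 [397.92443929 188.66477164]]
```

The pose agrees across the cameras and both wrist views, yet the jaws met nothing. I'll open, go down again, and look before closing.

Request:
{"name": "step_arm", "arguments": {"deltas": [[[0,0,0,0,0,0],[0,0,0,0,0,0],[0,0,0,0,0,0],[0,0,0,0,0,0],[0,0,-3,0,0,0],[0,0,-3,0,0,0],[0,0,-3,0,0,0],[0,0,-1,0,0,0]]], "grip": -1}}

```text
clock: 6.05
eef_pos: [0.4391, -0.4036, 0.0017]
eef_rot: [0.542, 0.452, 0.547, -0.451]
ft_force: [-0.4, 0.4, -0.7]
grip_width: 0.996
```

```bash
python3 - <<'E'
import pickle
from h import *
s=snapshot('wrist');t=snapshot('top');pickle.dump((s,t),open('w3.pkl','wb'))
o=np.zeros((600,800,3),np.uint8)
a=s['color'][80:,60:560,::-1];o[:320,:500]=a
b=cv2.resize(t['color'][165:225,365:425,::-1],(300,300),interpolation=cv2.INTER_CUBIC);o[:300,500:]=b
c=snapshot('scene');o[320:,:500]=c['color'][100:380,140:,::-1]
cv2.imwrite('pics/w3.png',o)
ob=robot.observe();print(ob['eef_pos'],ob['grip_width'],ob['ft_force'],ob['clock'])
E
```

```text
[ 0.44120408 -0.40570326  0.0052087 ] 0.9997866352718375 [ 0.58745459  0.16796962 -0.20968737] 6.2
```

View pics/w3.png

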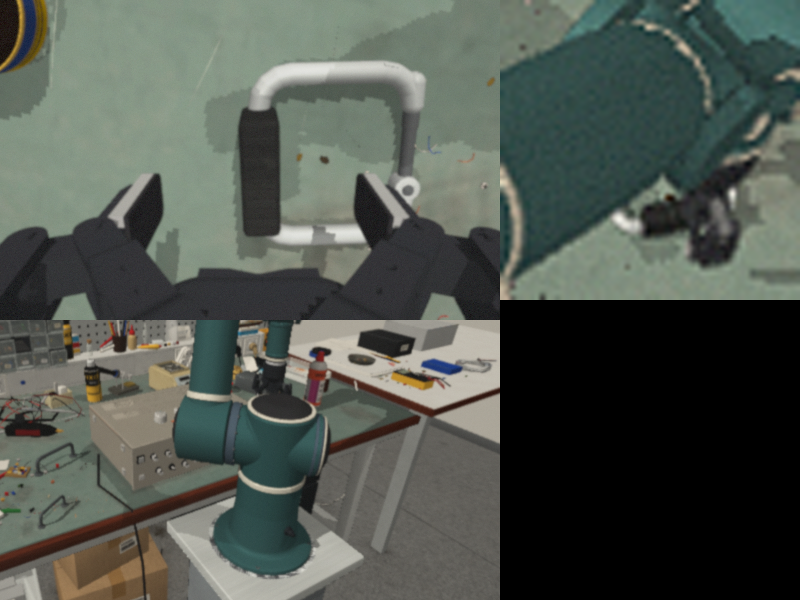

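The wrist crop shows the hook between the open fingers, but the finger plane is near the -y end of the grip: tips at crop row about 175–240, grip rows 108–235. I'll compare numbers.

```bash
python3 - <<'E'
import pickle
from pf import *
s,t=pickle.load(open('w3.pkl','rb'))
o=[60,80]
e=robot.observe()
from scipy.spatial.transform import Rotation as R
q=e['eef_rot'];M=R.from_quat([q[1],q[2],q[3],q[0]]).as_matrix();T=e['eef_pos']
print(M.round(3),-np.array(s['R']).T@s['t']-T)
for L in ([0,0,0],[-.013,.0425,0],[-.013,-.0425,0],[-.013,.0425,.011],[-.013,.0425,-.011],[-.013,-.0425,.011],[-.013,-.0425,-.011],[-.05,.0425,.011]): print(L,(proj(s,[T+M@L])-o)[0].round(0))
f=lambda u,v:np.array([u,v])+o
gp=[([-10,32,34],f(240,108),[1,1]),([10,32,34],f(279,107),[1,1]),([10,-32,34],f(281,233),[1,1]),([-10,-32,34],f(244,236),[1,1])]
ex=[([85,-16,8],f(407,187),[1,1]),([45,50,8],f(330,71),[0,1]),([45,-50,8],f(330,235),[0,1])]
for z0 in (0,-.02,-.04):
  p,r=pfit(s,gp+ex,[.433,-.406,.25],z0);print(p,np.degrees(p[2]));print(r.round(1).tolist())
E
```

```text
[[-0.001  0.983  0.185]
 [ 0.001  0.185 -0.983]
 [-1.    -0.001 -0.001]] [-0.01398626  0.07106431  0.17486585]
[0, 0, 0] [260. 160.]
[-0.013, 0.0425, 0] [339. 169.]
[-0.013, -0.0425, 0] [182. 169.]
[-0.013, 0.0425, 0.011] [337. 188.]
[-0.013, 0.0425, -0.011] [340. 150.]
[-0.013, -0.0425, 0.011] [183. 187.]
[-0.013, -0.0425, -0.011] [180. 150.]
[-0.05, 0.0425, 0.011] [356. 226.]
[ 0.44153998 -0.40315638  0.18420419] 10.554122920203882
[[0.8, 6.8], [4.9, 8.0], [-0.3, 1.1], [-1.7, -2.1], [-1.2, -3.6], [17.3, -1.2], [4.3, -1.2]]
[ 0.44312649 -0.41275868  0.20484983] 11.737030603125302
[[1.4, 15.5], [0.1, 15.9], [-2.0, -5.4], [1.0, -7.9], [-15.6, -6.3], [5.5, 9.7], [-1.8, -7.7]]
[ 0.44596188 -0.4241717   0.18810244] 10.777475820730409
[[5.5, 24.8], [-0.2, 25.8], [-3.9, -7.4], [2.6, -10.4], [-27.8, -2.0], [-0.2, 23.9], [-8.5, -8.7]]
```

```bash
python3 - <<'E'
import pickle
from pf import *
s,t=pickle.load(open('w3.pkl','rb'));s2=pickle.load(open('w2.pkl','rb'))
for z in (.01,.02,.03,.04,.05): 
    a=ray(s,[[162+60,173+80],[356+60,172+80]],z); b=ray(s2,[[140+325/2,120+243/2],[140+392/2,120+243/2]],z+.1)
    print(z,a[:,:2].round(4).tolist(),'sep',np.linalg.norm(a[0]-a[1]).round(4),'| shut',b[:,:2].round(4).tolist())
o=[60,80];f=lambda u,v:np.array([u,v])+o
gp=[([-10,32,34],f(240,108),[1,1]),([10,32,34],f(279,107),[1,1]),([10,-32,34],f(281,233),[1,1]),([-10,-32,34],f(244,236),[1,1])]
ex=[([85,-16,8],f(407,187),[1,1]),([45,50,8],f(330,71),[0,1]),([45,-50,8],f(330,235),[0,1])]
for z0 in (.01,.02,.03):
  p,r=pfit(s,gp+ex,[.433,-.406,.25],z0);print(p,np.degrees(p[2]));print(r.round(1).tolist())
E
```

```text
0.01 [[0.3872, -0.4223], [0.496, -0.4008]] sep 0.1109 | shut [[0.4348, -0.4127], [0.454, -0.409]]
0.02 [[0.3895, -0.4171], [0.4919, -0.3969]] sep 0.1044 | shut [[0.4345, -0.4083], [0.4526, -0.4049]]
0.03 [[0.3919, -0.4119], [0.4879, -0.393]] sep 0.0978 | shut [[0.4342, -0.404], [0.4512, -0.4008]]
0.04 [[0.3942, -0.4068], [0.4838, -0.3891]] sep 0.0913 | shut [[0.4339, -0.3997], [0.4498, -0.3967]]
0.05 [[0.3966, -0.4016], [0.4798, -0.3853]] sep 0.0848 | shut [[0.4335, -0.3954], [0.4484, -0.3926]]
[ 0.44006808 -0.39770208  0.16460936] 9.431421380092456
[[-0.3, -0.5], [7.4, 1.6], [-0.9, 3.8], [-5.1, -0.1], [6.0, -2.0], [24.3, -8.3], [6.2, 2.0]]
[ 0.43905121 -0.39479463  0.1734792 ] 9.939626093144676
[[-3.7, -2.0], [7.7, -0.2], [0.1, 11.2], [-6.9, 7.6], [14.9, 0.1], [29.0, -13.7], [10.6, 7.7]]
[ 0.43697137 -0.39297809  0.20723659] 11.87378172040614
[[-13.3, -0.7], [2.4, -0.7], [0.3, 21.0], [-10.0, 18.7], [23.5, 0.2], [28.7, -20.6], [15.7, 13.6]]
```

The image geometry puts the open fingertips about 4 cm above the bench while the TCP reads 0.5 cm. So the jaws closed above the grip and the true tips sit higher than the TCP says. I'll do a guarded descent, watching the force.

Request:
{"name": "step_arm", "arguments": {"deltas": [[[0,0,-0.5,0,0,0],[0,0,-0.5,0,0,0],[0,0,0,0,0,0],[0,0,0,0,0,0]]]}}

```text
clock: 6.6
eef_pos: [0.4417, -0.4062, -0.0039]
eef_rot: [0.545, 0.451, 0.544, -0.451]
ft_force: [0.3, 0.4, -0.5]
grip_width: 0.999
```

Request:
{"name": "step_arm", "arguments": {"deltas": [[[0,0,-0.5,0,0,0],[0,0,-0.5,0,0,0],[0,0,0,0,0,0]]]}}

```text
clock: 6.9
eef_pos: [0.4407, -0.4053, -0.0155]
eef_rot: [0.544, 0.451, 0.545, -0.451]
ft_force: [0.1, 0.8, 0.1]
grip_width: 0.998
```

No contact at TCP z = -1.5 cm, which confirms the offset. A little lower, then close.

Request:
{"name": "step_arm", "arguments": {"deltas": [[[0,0,-0.4,0,0,0],[0,0,-0.4,0,0,0],[0,0,0,0,0,0]]]}}

```text
clock: 7.2
eef_pos: [0.441, -0.4055, -0.0233]
eef_rot: [0.544, 0.451, 0.545, -0.451]
ft_force: [-0.1, -0.7, -0.0]
grip_width: 0.998
```

Request:
{"name": "step_arm", "arguments": {"deltas": [[[0,0,0,0,0,0],[0,0,0,0,0,0],[0,0,0,0,0,0],[0,0,0,0,0,0],[0,0,0,0,0,0]]], "grip": 1}}

```text
clock: 7.7
eef_pos: [0.4418, -0.4063, -0.0218]
eef_rot: [0.545, 0.451, 0.544, -0.451]
ft_force: [0.2, 0.0, -0.7]
grip_width: 0.218
```

Gripped: the jaws stopped at 18.5 mm. I'll lift and check.

Request:
{"name": "step_arm", "arguments": {"deltas": [[[0,0,1,0,0,0],[0,0,3,0,0,0],[0,0,4,0,0,0],[0,0,4,0,0,0],[0,0,4,0,0,0],[0,0,4,0,0,0],[0,0,4,0,0,0],[0,0,4,0,0,0]]]}}

```text
clock: 8.5
eef_pos: [0.4409, -0.4055, 0.2595]
eef_rot: [0.544, 0.451, 0.544, -0.451]
ft_force: [0.1, 0.5, -2.6]
grip_width: 0.218
```

```bash
python3 - <<'E'
import pickle
from h import *
s=snapshot('wrist');pickle.dump(s,open('w4.pkl','wb'));save(s,'w4.png',(160,100,480,400),2)
o=robot.observe();print(o['eef_pos'],o['ft_force'],o['moment'],o['grip_width'],o['clock'])
E
```

```text
[ 0.44378572 -0.40832945  0.26840833] [ 2.16049535 -1.89113075  4.71667391] [-0.0974629  -0.04715804  0.00025274] 0.22123941217164514 8.55
```

View pics/w4.png

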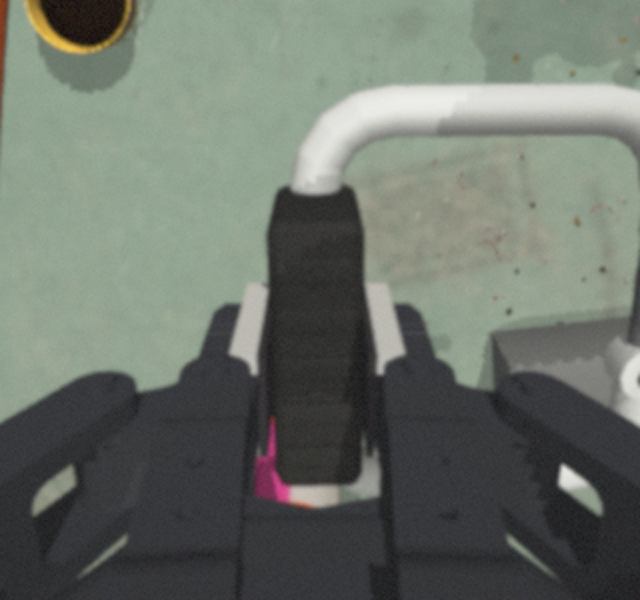

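The hook is held level with the grip between the pads. I'll carry it over the amplifier and stop short of the loop to measure it from close by.

Request:
{"name": "step_arm", "arguments": {"deltas": [[[0,2,1,0,0,0.04],[0,3.5,1,0,0,0.04],[0,4,0,0,0,0.04],[0,4,0,0,0,0.04],[0,4,0,0,0,0.04],[0,4,0,0,0,0.04],[0,4,0,0,0,0],[0,4,0,0,0,0]]]}}

```text
clock: 9.35
eef_pos: [0.4401, -0.1087, 0.277]
eef_rot: [0.594, 0.383, 0.595, -0.383]
ft_force: [1.5, -0.2, -1.5]
grip_width: 0.218
```

Request:
{"name": "step_arm", "arguments": {"deltas": [[[0,4,0,0,0,0],[0,4,0,0,0,0],[0,4,0,0,0,0],[0,4,0,0,0,0],[0,4,0,0,0,0],[0,4,0,0,0,0],[0,4,0,0,0,0],[0,3,0,0,0,0]]]}}

```text
clock: 10.15
eef_pos: [0.4397, 0.2012, 0.277]
eef_rot: [0.594, 0.382, 0.595, -0.383]
ft_force: [-0.3, 0.3, -1.9]
grip_width: 0.218
```

Request:
{"name": "step_arm", "arguments": {"deltas": [[[0,1,0,0,0,0],[0,0,0,0,0,0],[0,0,0,0,0,0],[0,0,0,0,0,0]]]}}

```text
clock: 10.55
eef_pos: [0.4413, 0.2078, 0.2774]
eef_rot: [0.594, 0.383, 0.594, -0.384]
ft_force: [-0.0, 0.3, -1.7]
grip_width: 0.221
```

```bash
python3 - <<'E'
import pickle
from pf import *
from scipy.spatial.transform import Rotation as R
s=snapshot('wrist');pickle.dump(s,open('w5.pkl','wb'))
save(s,'w5.png',(130,0,530,300),2)
o=robot.observe();q=o['eef_rot'];M=R.from_quat([q[1],q[2],q[3],q[0]]).as_matrix();print(o['eef_pos'],np.degrees(np.arctan2(M[1,1],M[0,1])),o['grip_width'],o['clock'],o['joint_positions'].round(2))
for X in([.474,.371,.004],[.523,.26,.004],[.474,.371,.045],[.523,.26,.045]): print(X,(proj(s,[X])-[130,0])*2)
E
```

```text
[0.44145758 0.20772846 0.2775311 ] 24.316303785459812 0.21798779566115412 10.6 [ 0.39 -0.14  1.88 -0.    1.4  -0.04]
[0.474, 0.371, 0.004] [[525.10245295 115.32789083]]
[0.523, 0.26, 0.004] [[513.93635213 301.72692365]]
[0.474, 0.371, 0.045] [[540.3340724  105.10474876]]
[0.523, 0.26, 0.045] [[527.0752703 310.0027767]]
```

View pics/w5.png

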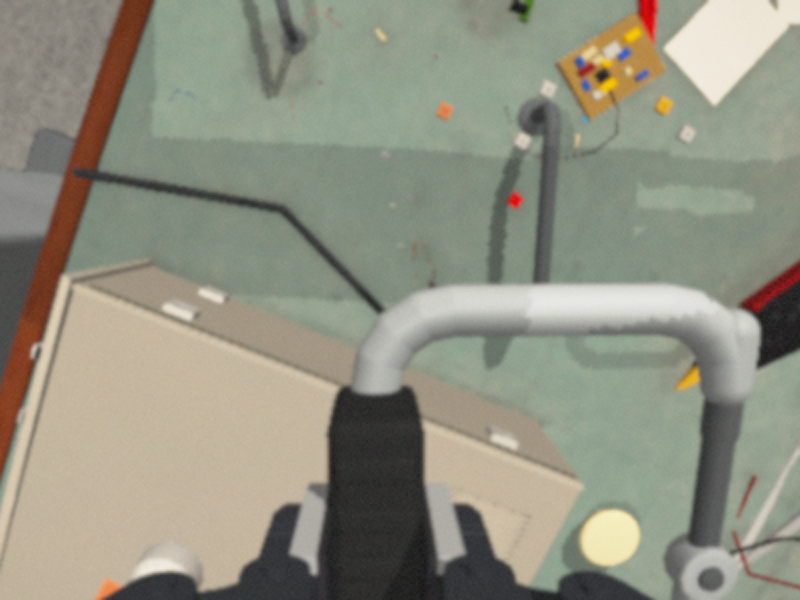

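The close view shows leg_a's flange at crop (537,113), the small decoy's foot at (293,42), and the held hook with its knuckle at (710,577) and nose edge at (722,400). I'll fit the held hook and the leg in the same camera.

```bash
python3 - <<'E'
import pickle
from pf import *
s=pickle.load(open('w5.pkl','rb'))
f=lambda u,v:np.array([u-.5,v-.5])/2+[130,0]
obs=[([-10,32,34],f(336,390),[1,1]),([10,32,34],f(415,390),[1,1]),([85,-16,11],f(710,577),[1,1]),([30,50,6],f(500,308),[0,1]),([60,50,6],f(620,309),[0,1]),([85,0,6],f(715,480),[1,0]),([0,44,6],f(378,372),[1,0])]
L=[o[0] for o in obs];P=np.array([o[1] for o in obs]);w=np.array([o[2] for o in obs],float)
T=np.array([.4415,.2077,.2775])
def C(p): return ((proj(s,model(p[:3],p[3])(L))-P)*w).ravel()
r=least_squares(C,[.4415,.2077,.42,.30],x_scale=[.01,.01,.1,.01]);print(r.x,np.degrees(r.x[2]),r.x[3]-T[2]);print(C(r.x).reshape(-1,2).round(1).tolist())
z=T[2]+.0225
p,_=pfit(s,obs,[.4415,.2077,.42],z);print('fixed z',p,np.degrees(p[2]),_.round(1).tolist())
c,si=np.cos(p[2]),np.sin(p[2])
n=ray(s,[f(722,400)],z+.008)[0];d=n[:2]-p[:2];print('nose edge hook xy',c*d[0]+si*d[1],-si*d[0]+c*d[1])
print('leg_a flange',ray(s,[f(537,114)],.003),'corner',ray(s,[f(549,110)],.045))
print('bar far visible',ray(s,[f(542,275)],.045), 'decoy foot',ray(s,[f(294,42)],.003))
E
```

```text
[0.43809038 0.21283767 0.36412727 0.30261442] 20.86295604375867 0.025114417018797353
[[-5.2, 2.1], [8.1, 5.3], [-2.8, 0.1], [0.0, -6.5], [0.0, -2.5], [-3.3, 0.0], [1.8, -0.0]]
fixed z [0.43940856 0.21305407 0.35435956] 20.303307434790042 [[-0.5, 1.0], [11.7, 4.6], [-3.5, -0.7], [10.9, -5.7], [14.6, -1.1], [-3.7, 15.1], [5.5, -29.5]]
nose edge hook xy 0.08106188462601446 0.02960280872381099
leg_a flange [[0.4803752  0.37539936 0.003     ]] corner [[0.47952192 0.37089665 0.045     ]]
bar far visible [[0.52086714 0.28347457 0.045     ]] decoy foot [[0.31982433 0.34971591 0.003     ]]
```

Held-hook offsets are within a few mm. By the wrist camera leg_a is at about (47.9, 37.4), against (47.4, 37.1) from the others, so I use (47.8, 37.2). Next is a pre-position with the leg at hook (115, 21) and the hook 15 mm above the bench.

Request:
{"name": "step_arm", "arguments": {"deltas": [[[-1.95,3.2,0,0,0,0],[-1.95,3.2,0,0,0,0],[-1.95,3.1,0,0,0,0],[0,0,-3,0,0,0],[0,0,-4,0,0,0],[0,0,-4,0,0,0],[0,0,-4,0,0,0],[0,0,-4,0,0,0]]]}}

```text
clock: 11.4
eef_pos: [0.3835, 0.3031, 0.0866]
eef_rot: [0.594, 0.384, 0.594, -0.383]
ft_force: [0.9, 0.3, -3.5]
grip_width: 0.218
```

Request:
{"name": "step_arm", "arguments": {"deltas": [[[0,0,-4,0,0,0],[0,0,-3,0,0,0],[0,0,-1.5,0,0,0],[0,0,-1,0,0,0],[0,0,0,0,0,0],[0,0,0,0,0,0],[0,0,0,0,0,0]]]}}

```text
clock: 12.1
eef_pos: [0.3844, 0.3047, -0.0059]
eef_rot: [0.595, 0.384, 0.594, -0.382]
ft_force: [0.9, 0.3, -1.7]
grip_width: 0.219
```

```bash
python3 - <<'E'
import pickle
from pf import *
s=snapshot('wrist');t=snapshot('scene');pickle.dump((s,t),open('w6.pkl','wb'))
o=np.zeros((600,800,3),np.uint8);o[:400,:400]=s['color'][:,240:,::-1]
b=cv2.resize(t['color'][190:340,100:300,::-1],(800,600),interpolation=cv2.INTER_CUBIC)
o[:400,400:]=b[100:500,200:600]
cv2.imwrite('pics/w6.png',o[:400])
e=robot.observe();print(e['eef_pos'],e['ft_force'],e['clock'])
print('leg_a z6',proj(s,[[.478,.372,.006],[.478,.372,.045]])-[240,0])
E
```

```text
[ 0.38410143  0.30475226 -0.00606662] [ 0.7563431   0.23043332 -2.18230393] 12.2
leg_a z6 [[283.601191   202.41087297]
 [335.75771888 227.30414726]]
```

View pics/w6.png

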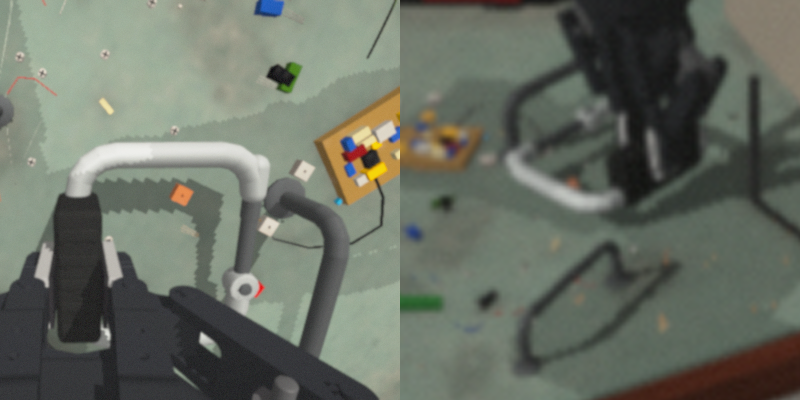

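The wrist picture shows the flange at (285,197), within 5 px of prediction, just outside the gate (gate line x about 250, nose edge row 200, knuckle row 290). The leg sits at hook y of about 20–24, and the visible nose edge looks lower than specified. I'll shift the hook 5 mm along its +y for margin, then press.

Request:
{"name": "step_arm", "arguments": {"deltas": [[[-0.2,0.45,0,0,0,0],[0,0,0,0,0,0],[0.9,0.4,0,0,0,0],[0.9,0.4,0,0,0,0],[0.45,0.2,0,0,0,0],[0.45,0.2,0,0,0,0],[0,0,0,0,0,0],[0,0,0,0,0,0]]]}}

```text
clock: 13.0
eef_pos: [0.4073, 0.3201, -0.0079]
eef_rot: [0.594, 0.382, 0.595, -0.384]
ft_force: [-3.0, -0.8, -0.8]
grip_width: 0.218
```

Request:
{"name": "step_arm", "arguments": {"deltas": [[[0.45,0.2,0,0,0,0],[0.45,0.2,0,0,0,0],[0.45,0.2,0,0,0,0],[0,0,0,0,0,0]]]}}

```text
clock: 13.4
eef_pos: [0.4221, 0.3262, -0.0077]
eef_rot: [0.595, 0.383, 0.594, -0.383]
ft_force: [-1.4, -4.5, -2.4]
grip_width: 0.218
```

The force is 3–5 N, so the gate is yielding. On I go.

Request:
{"name": "step_arm", "arguments": {"deltas": [[[0.45,0.2,0,0,0,0],[0.45,0.2,0,0,0,0],[0.45,0.2,0,0,0,0],[0,0,0,0,0,0]]]}}

```text
clock: 13.8
eef_pos: [0.4369, 0.3328, -0.0071]
eef_rot: [0.595, 0.384, 0.594, -0.382]
ft_force: [1.7, -5.2, -2.0]
grip_width: 0.223
```

Request:
{"name": "step_arm", "arguments": {"deltas": [[[0.45,0.2,0,0,0,0],[0.3,0.1,0,0,0,0],[0,0,0,0,0,0]]]}}

```text
clock: 14.1
eef_pos: [0.444, 0.3359, -0.0071]
eef_rot: [0.595, 0.384, 0.594, -0.382]
ft_force: [1.7, -3.7, -3.9]
grip_width: 0.217
```

Request:
{"name": "step_arm", "arguments": {"deltas": [[[0.3,0.15,0,0,0,0],[0,0,0,0,0,0],[0,0,0,0,0,0]]]}}

```text
clock: 14.4
eef_pos: [0.4473, 0.3372, -0.0071]
eef_rot: [0.595, 0.384, 0.594, -0.382]
ft_force: [4.2, -4.6, -5.7]
grip_width: 0.22
```

Request:
{"name": "step_arm", "arguments": {"deltas": [[[0.25,0.1,0,0,0,0],[0,0,0,0,0,0],[0,0,0,0,0,0]]]}}

```text
clock: 14.7
eef_pos: [0.4496, 0.3384, -0.0069]
eef_rot: [0.595, 0.384, 0.594, -0.382]
ft_force: [3.7, -4.9, -3.4]
grip_width: 0.218
```

Request:
{"name": "step_arm", "arguments": {"deltas": [[[0.2,0.1,0,0,0,0],[0,0,0,0,0,0],[0,0,0,0,0,0]]]}}

```text
clock: 15.0
eef_pos: [0.4504, 0.3402, -0.0069]
eef_rot: [0.594, 0.384, 0.594, -0.382]
ft_force: [-0.8, 0.1, -2.0]
grip_width: 0.219
```

The lateral force dropped to zero, so the gate has sprung shut. I'll draw back a little so the leg lies mid-hook, then look.

Request:
{"name": "step_arm", "arguments": {"deltas": [[[-0.45,-0.2,0,0,0,0],[-0.45,-0.2,0,0,0,0],[-0.45,-0.2,0,0,0,0],[-0.45,-0.2,0,0,0,0],[-0.3,-0.15,0,0,0,0],[0,0,0,0,0,0],[0,0,0,0,0,0]]]}}

```text
clock: 15.7
eef_pos: [0.429, 0.3296, -0.0073]
eef_rot: [0.594, 0.383, 0.594, -0.383]
ft_force: [0.5, -0.2, -2.4]
grip_width: 0.215
```

```bash
python3 - <<'E'
from h import *
s=snapshot('wrist');save(s,'w7.png',(260,80,580,360),2)
e=robot.observe();print(e['eef_pos'],e['ft_force'],e['clock'])
print((proj(s,[[.478,.372,.006],[.478,.372,.045]])-[260,80])*2)
E
```

```text
[ 0.42920224  0.32967935 -0.00726386] [-0.42943942  0.42303603 -1.97290827] 15.75
[[345.98026218 261.48835795]
 [407.91948627 317.68839303]]
```

View pics/w7.png

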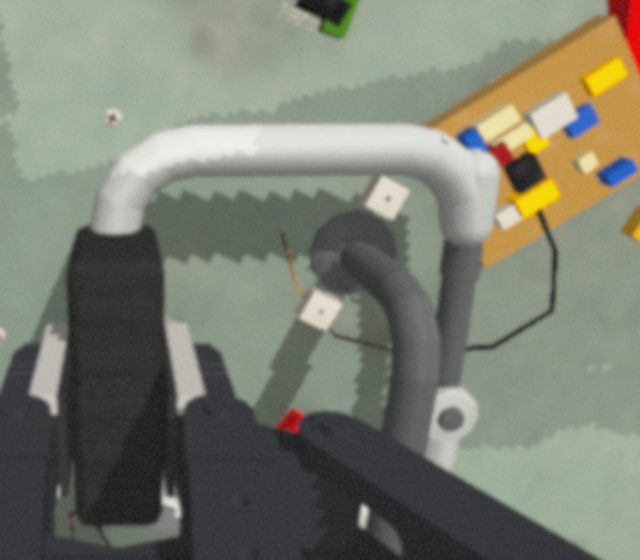

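The leg is inside the ring at flange crop (352,250) and the gate is shut. I'll shift slightly away from the litter board, lower and release by opening only halfway.

Request:
{"name": "step_arm", "arguments": {"deltas": [[[-0.15,-0.6,0,0,0,0],[0,0,-0.5,0,0,0],[0,0,-0.5,0,0,0],[0,0,-0.3,0,0,0],[0,0,0,0,0,0],[0,0,0,0,0,0]]]}}

```text
clock: 16.35
eef_pos: [0.4273, 0.3235, -0.0207]
eef_rot: [0.594, 0.383, 0.594, -0.383]
ft_force: [0.0, 0.6, -0.9]
grip_width: 0.219
```

Request:
{"name": "step_arm", "arguments": {"deltas": [[[0,0,-0.15,0,0,0],[0,0,0,0,0,0],[0,0,0,0,0,0]]]}}

```text
clock: 16.65
eef_pos: [0.4275, 0.3236, -0.0218]
eef_rot: [0.594, 0.383, 0.594, -0.383]
ft_force: [-0.4, -0.0, -1.2]
grip_width: 0.217
```

Request:
{"name": "step_arm", "arguments": {"deltas": [[[0,0,-0.1,0,0,0],[0,0,0,0,0,0],[0,0,0,0,0,0]]]}}

```text
clock: 16.95
eef_pos: [0.4276, 0.3237, -0.022]
eef_rot: [0.594, 0.383, 0.594, -0.383]
ft_force: [-2.0, -1.2, 5.6]
grip_width: 0.222
```

Request:
{"name": "step_arm", "arguments": {"deltas": [[[0,0,0,0,0,0],[0,0,0,0,0,0],[0,0,0,0,0,0],[0,0,0,0,0,0]]], "grip": 0}}

```text
clock: 17.35
eef_pos: [0.4275, 0.3235, -0.023]
eef_rot: [0.594, 0.383, 0.594, -0.383]
ft_force: [-0.6, 0.1, -0.5]
grip_width: 0.496
```

Request:
{"name": "step_arm", "arguments": {"deltas": [[[0,0,1,0,0,0],[0,0,2,0,0,0],[0,0,3,0,0,0],[0,0,4,0,0,0],[0,0,4,0,0,0],[0,0,0,0,0,0],[0,0,0,0,0,0]]]}}

```text
clock: 18.05
eef_pos: [0.4287, 0.3243, 0.1194]
eef_rot: [0.595, 0.384, 0.594, -0.382]
ft_force: [-0.3, 0.8, -0.3]
grip_width: 0.503
```

```bash
python3 - <<'E'
from h import *
s=snapshot('wrist');save(s,'w8.png',(180,60,580,360),2)
e=robot.observe();print(e['eef_pos'],e['ft_force'],e['grip_width'],e['clock'])
E
```

```text
[0.42740494 0.32346685 0.1175028 ] [-0.47773279  0.18166426 -0.87714446] 0.5024527685120002 18.1
```

View pics/w8.png

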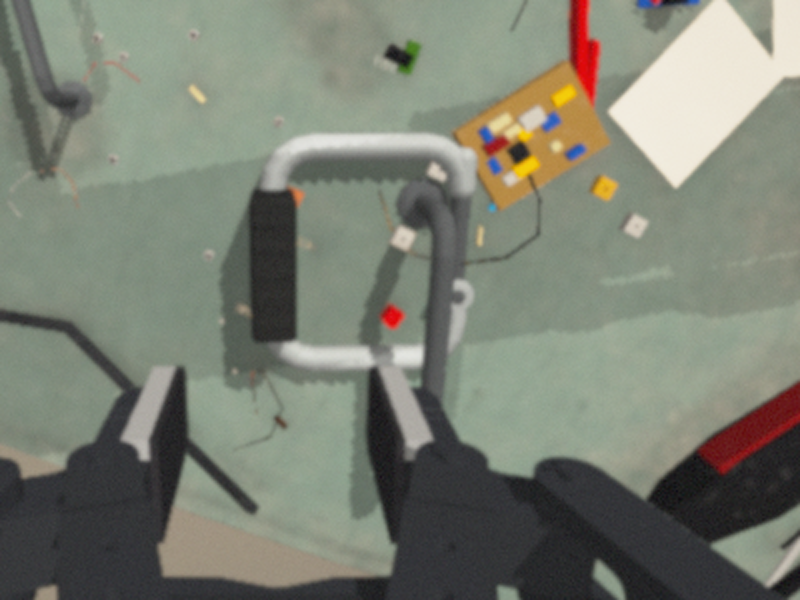

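The hook lies flat with the leg (flange at crop (418,205)) inside it and the gate shut, and the gripper is clear above. Handing in.

```bash
python3 -c "
from plant import robot
print(robot.sign_off())"
```

```text
the job is handed in; nothing more can be done
None
```

The snap hook is clipped onto leg_a of the larger loop, the leg farther from the amplifier, and I handed the job in at about 18 s of the 45 s allowed.

**Clipping:** While I pressed the leg against the gate, the side force held at about 3–6 N. It dropped to near zero once the leg had passed inside. I drew the hook back so the leg sat clear of the spine, lowered it, and felt the bench at about 6 N. Then I opened the jaws halfway and lifted clear.

**Last checks:** The final wrist picture shows the hook flat on the bench, with the leg and its flange inside the ring. The gate is shut and the gripper is clear above it. I saw nothing else moved, but I did not re-measure the bystanders.

**What failed or disagreed:**
- **First grasp missed:** The real fingertips sit roughly 3–4 cm higher than the reported TCP, so the jaws shut above the grip. I corrected this with a slow, force-checked descent and gripped on the second try.
- **Pose fit:** My automatic fit of the hook's pose failed, so I used hand-picked image points instead.
- **Leg position:** The cameras disagreed on leg_a by about 5 mm.
- **Nose position:** The visible nose edge looked 6–8 mm nearer the pivot than described, so I aimed about 5 mm closer to the pivot.

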